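# Line up the seasonings by height on the serving board

## Task

Stand the oil bottle, pepper mill, salt shaker and spice jar upright on the serving board in order of height, each centred on its own round mark: the tallest next to the blue end, stepping down to the shortest next to the white end. Do not knock any of them over, and leave the mug, the timer and the matchbox where they are.

Things in the scene. Friction and masses are not known exactly. Their poses are not given: they have to be found in the camera images.
- oil_bottle: Green glass oil bottle, paper label, black cap, 185 mm tall: the tallest. Body 62 mm across up to z = 115 mm, shoulder, neck 25 mm across from z = 143 to 169 mm, cap 29 mm across, z = 169 to 185 mm. Hold it by the neck, z = 156 mm; a quick release can rock it; about 0.45 kg. Origin: centre of its underside; z axis up; round, so yaw is free.
- mill: Turned wooden pepper mill, 150 mm tall: second tallest. Waisted body up to 58 mm across from z = 0 to 108 mm, rounded head 50 mm across from z = 109 to 139 mm (it does not turn), small steel knob 12 mm across on top. Easily held by the head at z = 122 mm; about 0.18 kg. Origin: centre of its underside; z axis up; round, so yaw is free.
- shaker: Clear salt shaker with a grey top, 90 mm tall: second shortest. Body up to 44 mm across up to z = 74 mm, top 34 mm across. Easily held at z = 50 mm; about 0.1 kg. Origin: centre of its underside; z axis up; round, so yaw is free.
- spice_jar: Short amber spice jar with a red lid, a straight cylinder 48 mm across and 60 mm tall: the shortest. The red lid is z = 42 to 60 mm. Easily held at z = 35 mm; about 0.12 kg. Origin: centre of its underside; z axis up; round, so yaw is free.
- board: Fixed flat wooden serving board, 96 mm (x) by 480 mm (y) by 14 mm thick, lying on the worktop roughly crosswise in front of the robot. Origin: centre of its underside; y runs along its length. Its flat top (z = 14 mm) bears four round black marks with thin brass rims, 72 mm across, painted flat, centred at x = 0 and y = -157.5, -52.5, +52.5 and +157.5 mm in the board's frame.
- blue_end: Blue bar, 84 x 22 x 12 mm, fixed across one end of the board's top, at y = +225 or -225 mm in the board's frame: it tells the tall end of the row. Origin: centre of its underside, at the board's top face.
- white_end: White bar, 84 x 22 x 12 mm, fixed across the other end of the board's top: it tells the short end of the row. Origin: centre of its underside.
- mug: Cream mug with a handle, 78 x 116 x 101 mm, loose, left of the work. A bystander. Origin: middle of its underside.
- timer: Round steel kitchen timer with a black dial, 89 mm across, 48 mm tall, loose, right of the work. A bystander. Origin: centre of its underside.
- matches: Blue and orange matchbox, 37 x 56 x 17 mm, loose, on the far right of the work. A bystander. Origin: centre of its underside.
Not all that is in view belongs to the job. Leave any purple look-alike of the spice_jar alone.

How it is judged:
By the outcome, as a careful person would: the job done as asked, in the order asked, and still so for the second after the job is handed in, with the robot touching nothing.
It also fails if it takes over 112 s, if anything falls off the work surface, if the arm or the gripper's body presses on something with over 40 N, if the wrist force passes 120 N, or if a joint passes its speed limit or range.

## Robot

A 7-joint arm with a two-finger parallel gripper is mounted at the origin on the work surface; the furniture and walls round the work are solid. World frame = base frame: x ahead of the robot, y to its left, z up, the work surface at z = 0. Lengths are in m, angles in rad, forces in N, time in s.
With the tool pointing down it reaches from about 0.425 to 0.825 m from the base axis. Payload 3.6 kg.
Tool frame: the origin (TCP) lies at the very end of the fingers, on their centre line; the grasp point (between the pads) lies 19 mm behind it; z points along the fingers, y is the line along which they close (so a half turn about z gives the same grasp; the last joint's range is limited). The gripper opens to 85 mm and grips with 20 to 120 N. Pads are 22 mm wide; open, the fingers measure 114 mm over their backs; the gripper's body (76 mm by 85 mm) begins 54 mm behind the grasp point. The pads swing forward as they close: fully open they stand 13 mm farther back than shut.
Start: joints at [1.113, 0.615, -0.013, 1.423, 0.008, 1.103, -0.04], TCP at [0.271, -0.591, 0.231] pointing down, gripper open.
Joint ranges: [-3.12, 3.12], [-0.3, 2.06], [-1.34, 1.32], [0.26, 2.42], [-1.36, 4.5], [0.01, 1.98], [-2.84, 2.84]. Speed limits (rad/s): [2.79, 2.79, 3.14, 3.14, 3.14, 3.14, 3.14].

## Interface

Orientations are given as a 3x3 rotation matrix whose columns are the frame's x, y, z axes.
In Python, from rig import manip, vision gives the robot as it stands. The module is installed in compiled form; this text tells all that it offers.
- The arm moves only by the tool apply_moves, never from a script. Its arguments are lists of equal length, an entry for each row: "xyz": the shift along the tool's x, y, z in mm, a list of three; "angular": the turn, a rotation vector about the tool's x, y, z in degrees, a list of three; "fingers": the finger opening in mm, from 0 to 85.4. In form: {"xyz": [[tx, ty, tz], ...], "angular": [[ax, ay, az], ...], "fingers": [fingers, ...]}. A call has 1 to 5 rows; each row is the pose to reach, as a shift and turn from the pose commanded when the call began, along the tool's axes at that moment; what a row does not reach only later rows make up. A row lasts 1/8 s, in which the tool goes at most 62.5 mm and 10.7 degrees, less where a joint would pass 70% of its speed; a pose out of reach is approached as far as the arm can. A call with a gripper value outside its range is refused whole. The fingers move at their own pace and stop on an object; the grip force is fixed at half the most. Time passes only in rows, so rows that repeat a pose let the fingers close. It gives the time, the measured TCP pose, the force, the opening and the grip force at its end, in the units of the state.
- manip.observe(): the state, without advancing time (a new reading comes with each control period).
- vision.camera(name): name is "side" or "top"; returns (picture, depth): 384x512x3 uint8, red, green, blue; 384x512 float32, m along the optical axis (not along the pixel's ray), 0 where there is no reading.
- vision.calibration(name): a dict with "fx", "fy", "cx", "cy" (pixels), "extrinsics" (4x4, takes a point from camera to world coordinates). Camera axes: x right, y up, looking along -z (the intrinsics and any distortion apply to the point x, -y, -z); pixel columns grow to the right and rows downward; lengths in m; the calibration is good to about 2 mm. A picture is of the moment at which its call begins. calibration takes no time and is no camera call.
- manip.close_job(): hands the job in; it is judged then, once.
Trained networks look in the newest picture that a camera, given by its name, has taken for a name from the list of things; names that differ only in an ending like _2 or _b are one class to them, and where a whole thing is asked for, a point or a joint stands for the part that bears it (a point fixed in the world has none). Each returns a list of dicts, best first, with "score" (0 to 1); they miss things now and then, are a little off and sometimes report something else, mostly with a low value. They report only what shows in the picture. A call takes as long as a camera call. They do not tell look-alikes from the thing itself.
- vision.search_frame(thing, camera): "box" ([left, top, right, bottom] in pixels, round what is visible of it).
- vision.silhouettes(thing, camera): "pixels" (384x512 bool, what is visible of it) and "box" ([left, top, right, bottom] in pixels, round what is visible of it).
- vision.pinpoint(thing, camera): "location" ([row, column] in pixels: a listed point, or the origin of a listed thing).
The state is a dict: "time": time; "joint_positions": joint angles; "dq": joint speeds; "tau": joint torques, N m; "ee_pos": TCP position; "tool_rot": TCP orientation; "force": force on the tool from outside, world axes, zero at the start; "ft_torque": the same for the moment, N m; "finger_gap": opening from 0.0 (shut) to 1.0 (fully open); "gripper_force": force on a finger pad.
Only numpy, scipy, OpenCV 4.12 (cv2) and the standard library are available. Lean on these libraries where they do the work, as an engineer would, in place of code of your own. Each camera call takes 0.05 s, during which the arm holds its last target. There are 200 camera calls.

## Working session

There is one attempt and no reset: what is moved stays moved. The work goes in short steps, Python scripts to look and compute and a tool call to move; the robot and the scene stay as the last step left them, time stands still between calls to the robot, and variables do not carry over. Pictures are saved under pics/ and viewed, at most 14 in all, crops included, and the job is handed in when it is done.

Besides the shell and the picture viewer there is one more tool, called after "Call:" as a command line: name --argument value ..., lists and objects as JSON in quotes. apply_moves: Moves the arm, as the interface text tells. Its arguments: {"type":"object","properties":{"xyz":{"type":"array"},"angular":{"type":"array"},"fingers":{"type":"array"}},"required":["xyz","angular","fingers"]}

```bash
mkdir -p pics; cat > h.py <<'E'
import numpy as np, cv2
from rig import manip, vision
def cloud(cam, d):
    c=vision.calibration(cam); v,u=np.mgrid[:384,:512]
    p=np.stack([(u-c['cx'])/c['fx']*d,-(v-c['cy'])/c['fy']*d,-d,np.ones_like(d)],-1)
    return (p@np.array(c['extrinsics']).T)[...,:3]
E
python3 - <<'E'
from h import *
s=manip.observe(); print(s['time'],s['ee_pos'],s['tool_rot'],s['finger_gap'])
ims=[]
for cam in ['top','side']:
    p,d=vision.camera(cam); cv2.imwrite(f'pics/{cam}0.png',p[...,::-1]); np.save(cam+'0.npy',d)
    P=cloud(cam,d); print(cam,{k:np.round(v,3) for k,v in vision.calibration(cam).items()})
    for t in ['oil_bottle','mill','shaker','spice_jar','board','blue_end','white_end','mug','timer','matches']:
        for r in vision.silhouettes(t,cam)[:3]:
            m=r['pixels']&(d>0); q=P[m]
            if len(q)>5: print(t,round(r['score'],2),np.round(r['box']),'lo',np.round(np.percentile(q,2,0),3),'hi',np.round(np.percentile(q,98,0),3))
E
```

```text
0.0 [ 0.27112565 -0.5899015   0.23012484] [[ 9.08599716e-01  4.17666547e-01 -1.10065062e-03]
 [ 4.17667996e-01 -9.08596673e-01  2.35154581e-03]
 [-1.78854746e-05 -2.59632040e-03 -9.99996629e-01]] 1.0012352961377347
top {'fx': np.float64(443.67), 'fy': np.float64(443.67), 'cx': np.float64(256.825), 'cy': np.float64(195.732), 'extrinsics': array([[-0.521,  0.803, -0.288,  0.126],
       [-0.853, -0.492,  0.172,  0.238],
       [-0.004,  0.336,  0.942,  1.255],
       [ 0.   ,  0.   ,  0.   ,  1.   ]])}
oil_bottle 0.63 [188. 225. 215. 257.] lo [0.424 0.197 0.009] hi [0.471 0.254 0.187]
mill 0.63 [321. 153. 342. 188.] lo [ 0.412 -0.228  0.01 ] hi [ 0.458 -0.185  0.147]
shaker 0.63 [241. 215. 251. 234.] lo [0.422 0.074 0.026] hi [0.455 0.106 0.091]
shaker 0.43 [300. 123. 320. 147.] lo [ 0.548 -0.245 -0.001] hi [ 0.626 -0.211  0.031]
spice_jar 0.83 [279. 186. 296. 204.] lo [ 0.433 -0.08   0.007] hi [ 0.476 -0.037  0.064]
spice_jar 0.64 [283. 217. 295. 237.] lo [ 0.35  -0.033  0.013] hi [0.393 0.01  0.064]
spice_jar 0.56 [358. 133. 387. 163.] lo [ 0.408 -0.4    0.009] hi [ 0.485 -0.323  0.0
[... 1278 characters left out ...]
05] hi [0.394 0.004 0.063]
board 0.88 [256. 152. 294. 254.] lo [ 0.543 -0.239  0.002] hi [0.648 0.207 0.018]
blue_end 0.48 [255. 236. 291. 248.] lo [ 0.543 -0.238  0.018] hi [ 0.622 -0.217  0.029]
white_end 0.62 [271. 149. 290. 152.] lo [0.572 0.211 0.014] hi [0.653 0.232 0.03 ]
white_end 0.5 [206. 206. 229. 250.] lo [ 0.396 -0.241  0.001] hi [ 0.461 -0.132  0.144]
mug 0.88 [232.  97. 255. 129.] lo [0.425 0.393 0.001] hi [0.498 0.54  0.104]
timer 0.81 [199. 269. 239. 310.] lo [ 0.411 -0.411  0.008] hi [ 0.487 -0.335  0.049]
timer 0.17 [209. 204. 230. 251.] lo [ 0.408 -0.241  0.002] hi [ 0.461 -0.173  0.143]
matches 0.8 [267. 281. 295. 307.] lo [ 0.57  -0.405  0.   ] hi [ 0.625 -0.352  0.021]
```

```bash
python3 - <<'E'
import cv2
a=cv2.imread('pics/top0.png')[85:310,90:400]; cv2.imwrite('pics/top0c.png',cv2.resize(a,(800,580),interpolation=cv2.INTER_CUBIC))
a=cv2.imread('pics/side0.png'); cv2.imwrite('pics/side0c.png',cv2.resize(a,(780,585),interpolation=cv2.INTER_CUBIC))
E
```

```text
(no output)
```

View pics/top0c.png

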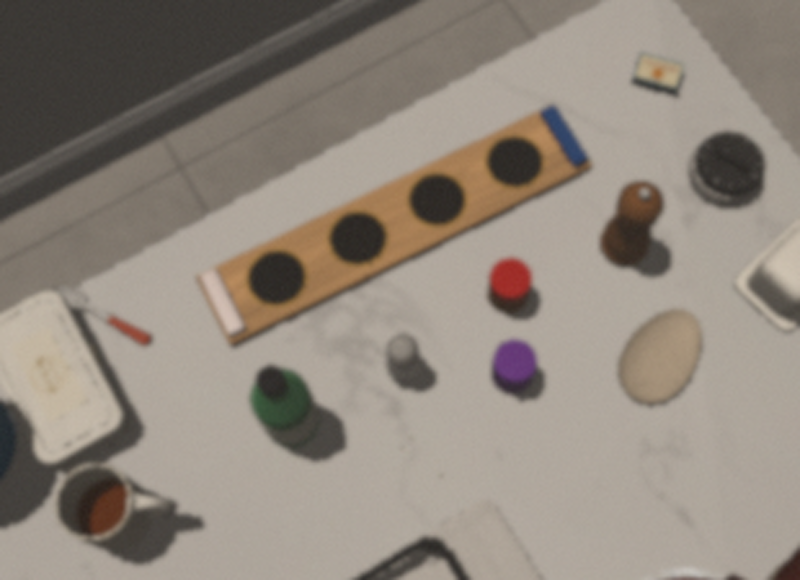

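View pics/side0c.png

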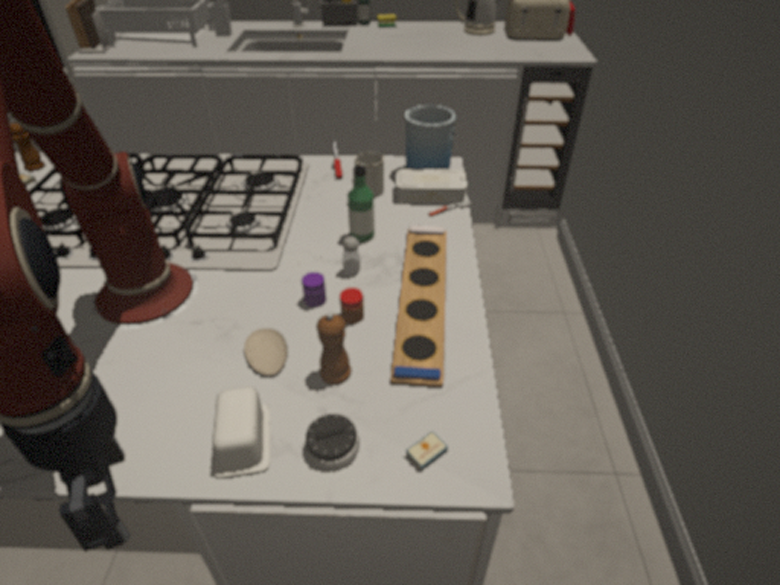

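The top view shows the board with white at the left (y≈+0.22) and blue at the right (y≈-0.225). The red spice jar is at about crop (510,280) and the purple look-alike at (515,362). Next I measure the axes and marks accurately.

```bash
cat >> h.py <<'E'
from scipy.optimize import least_squares
def ray_plane(cam,uv,z):
    c=vision.calibration(cam); E=np.array(c['extrinsics']); uv=np.atleast_2d(uv)
    r=np.stack([(uv[:,0]-c['cx'])/c['fx'],-(uv[:,1]-c['cy'])/c['fy'],-np.ones(len(uv))],-1)@E[:3,:3].T
    return E[:3,3]+r*((z-E[2,3])/r[:,2])[:,None]
def marks(cam,p):
    g=p.max(2).astype(np.uint8); out=[]
    n,l,st,ce=cv2.connectedComponentsWithStats((g<70).astype(np.uint8))
    for i in range(1,n):
        if 60<st[i,4]<1500:
            q=ray_plane(cam,ce[i],0.014)[0]
            if .5<q[0]<.7 and abs(q[1])<.25: out.append(np.r_[q[:2],st[i,4]])
    return np.round(sorted(out,key=lambda a:a[1]),4)
def axis(P,xy,r,z0,z1,R):
    # known radius circle fit to points in height band, near xy
    q=P[(P[...,2]>z0)&(P[...,2]<z1)&(np.hypot(P[...,0]-xy[0],P[...,1]-xy[1])<R)][:,:2]
    if len(q)<6: return None,len(q)
    s=least_squares(lambda c:np.hypot(*(q-c).T)-r,xy,loss='soft_l1',f_scale=.003)
    return np.round(s.x,4),len(q)
E
python3 - <<'E'
from h import *
for cam in ['top','side']:
    p=cv2.imread(f'pics/{cam}0.png')[...,::-1]; P=cloud(cam,np.load(cam+'0.npy'))
    print(cam); print(marks(cam,p))
    for n,xy,bands in [('oil',(.45,.23),[(.031,.02,.11),(.0125,.145,.168),(.0145,.17,.183)]),('mill',(.432,-.205),[(.025,.112,.135)]),
        ('shaker',(.438,.088),[(.021,.02,.07),(.017,.076,.088)]),('jar',(.455,-.06),[(.024,.01,.055)])]:
        for r,a,b in bands: print(n,r,axis(P,xy,r,a,b,.045))
        a,b=bands[-1][1:]; q=P[(P[...,2]>b+.002)&(np.hypot(P[...,0]-xy[0],P[...,1]-xy[1])<.045)]
        if len(q): print('  top', np.round(q.mean(0),4),len(q), np.round((q.min(0)+q.max(0))/2,4))
E
```

```text
top
[[ 5.895e-01 -1.565e-01  2.560e+02]
 [ 5.960e-01 -5.130e-02  2.600e+02]
 [ 6.021e-01  5.350e-02  2.740e+02]
 [ 6.082e-01  1.583e-01  2.880e+02]]
oil 0.031 (array([0.4557, 0.2253]), 182)
oil 0.0125 (array([0.4555, 0.2255]), 19)
oil 0.0145 (array([0.4562, 0.2261]), 33)
  top [0.4544 0.2254 0.1866] 44 [0.4544 0.2241 0.1875]
mill 0.025 (array([ 0.4394, -0.2138]), 151)
  top [ 0.4366 -0.2096  0.1411] 74 [ 0.4368 -0.2092  0.1443]
shaker 0.021 (array([0.4445, 0.0866]), 97)
shaker 0.017 (array([0.4441, 0.0852]), 90)
  top [0.4385 0.0878 0.0917] 10 [0.4371 0.0877 0.092 ]
jar 0.024 (array([ 0.4569, -0.0609]), 81)
  top [ 0.456  -0.0601  0.0603] 181 [ 0.4558 -0.0605  0.0626]
side
[[ 5.888e-01 -1.587e-01  2.220e+02]
 [ 5.953e-01 -5.460e-02  1.670e+02]
 [ 6.020e-01  5.060e-02  1.330e+02]
 [ 6.080e-01  1.559e-01  1.050e+02]]
oil 0.031 (array([0.4533, 0.2236]), 366)
oil 0.0125 (array([0.453 , 0.2239]), 49)
oil 0.0145 (array([0.4536, 0.2245]), 28)
  top [0.4539 0.221  0.1863] 26 [0.4536 0.2213 0.187 ]
mill 0.025 (array([ 0.435 , -0.2106]), 159)
  top [ 0.4365 -0.2167  0.1408] 87 [ 0.4375 -0.216   0.1445]
shaker 0.021 (array([0.4396, 0.0873]), 150)
shaker 0.017 (array([0.4399, 0.0886]), 43)
  top [0.441  0.0832 0.0911] 12 [0.4404 0.0828 0.0918]
jar 0.024 (array([ 0.4537, -0.0623]), 168)
  top [ 0.4541 -0.065   0.0609] 141 [ 0.4537 -0.0639  0.0607]
```

Call:
apply_moves --xyz '[[0, 0, -20], [0, 0, -60], [0, 0, -100], [0, 0, -100], [0, 0, -100]]' --angular '[[0, 0, 0], [0, 0, -10], [0, 0, -20], [0, 0, -30], [0, 0, -40]]' --fingers '[85, 85, 85, 85, 85]'

```text
time: 1.72
ee_pos: [0.2714, -0.5908, 0.3321]
tool_rot: [[0.423, 0.906, 0.001], [0.906, -0.423, -0.001], [-0.001, 0.001, -1.0]]
force: [-0.6, 0.1, -0.1]
finger_gap: 0.996
gripper_force: 0.0
```

Call:
apply_moves --xyz '[[58, 13, 0], [116, 27, 0], [174, 41, 0], [232, 54, 0], [290, 68, 0]]' --angular '[[0, 0, -9], [0, 0, -17], [0, 0, -25], [0, 0, -25], [0, 0, -25]]' --fingers '[85, 85, 85, 85, 85]'

```text
time: 2.35
ee_pos: [0.4578, -0.3561, 0.3316]
tool_rot: [[0.006, 1.0, 0.0], [1.0, -0.006, -0.0], [-0.0, 0.0, -1.0]]
force: [-0.5, -0.3, -0.8]
finger_gap: 0.994
gripper_force: 0.0
```

Call:
apply_moves --xyz '[[60, 15, 0], [120, 30, 0], [180, 30, 0], [240, 30, 0], [300, 30, 0]]' --angular '[[0, 0, 0], [0, 0, 0], [0, 0, 0], [0, 0, 0], [0, 0, 0]]' --fingers '[85, 85, 85, 85, 85]'

```text
time: 2.98
ee_pos: [0.4884, -0.0558, 0.3317]
tool_rot: [[0.006, 1.0, 0.001], [1.0, -0.006, -0.0], [-0.0, 0.001, -1.0]]
force: [0.9, 0.8, 0.7]
finger_gap: 0.994
gripper_force: 0.0
```

Call:
apply_moves --xyz '[[60, 0, 0], [120, 0, 0], [180, -10, 0], [240, -30, 0], [272, -35, 0]]' --angular '[[0, 0, 0], [0, 0, 0], [0, 0, 0], [0, 0, 0], [0, 0, 0]]' --fingers '[85, 85, 85, 85, 85]'

```text
time: 3.6
ee_pos: [0.453, 0.2184, 0.3319]
tool_rot: [[-0.0, 1.0, 0.0], [1.0, 0.0, 0.002], [0.002, 0.0, -1.0]]
force: [0.8, -0.8, 0.6]
finger_gap: 0.998
gripper_force: 0.0
```

Call:
apply_moves --xyz '[[0, 0, 20], [0, 0, 40], [0, 0, 60], [0, 0, 80], [0, 0, 80]]' --angular '[[0, 0, 0], [0, 0, 0], [0, 0, 0], [0, 0, 0], [0, 0, 0]]' --fingers '[85, 85, 85, 85, 85]'

```text
time: 4.22
ee_pos: [0.4544, 0.2138, 0.2503]
tool_rot: [[0.006, 1.0, -0.003], [1.0, -0.006, -0.002], [-0.002, -0.003, -1.0]]
force: [-0.7, -0.0, -0.5]
finger_gap: 0.995
gripper_force: 0.0
```

Call:
apply_moves --xyz '[[5, 0, 25], [10, 0, 50], [10, 0, 75], [10, 0, 100], [10, 0, 111]]' --angular '[[0, 0, 0], [0, 0, 0], [0, 0, 0], [0, 0, 0], [0, 0, 0]]' --fingers '[85, 85, 85, 85, 85]'

```text
time: 4.85
ee_pos: [0.4554, 0.2245, 0.1401]
tool_rot: [[0.006, 1.0, -0.0], [1.0, -0.006, -0.0], [-0.0, -0.0, -1.0]]
force: [0.0, -0.2, -0.3]
finger_gap: 0.99
gripper_force: 0.0
```

```bash
python3 - <<'E'
from h import *
for i in range(3):
    p,d=vision.camera('side'); s=manip.observe(); print(np.round(s['ee_pos'],4),np.round(s['tool_rot'][0],3))
P=cloud('side',d); cv2.imwrite('pics/s1.png',cv2.resize(p[60:240,160:360,::-1],(666,600),interpolation=cv2.INTER_CUBIC))
print(axis(P,(.4545,.2245),.031,.02,.11,.04))
E
```

```text
[0.4549 0.2242 0.1393] [ 0.006  1.    -0.001]
[0.4551 0.2244 0.1401] [ 0.006  1.    -0.001]
[0.4556 0.2248 0.1409] [0.006 1.    0.001]
(array([0.4533, 0.2234]), 360)
```

View pics/s1.png

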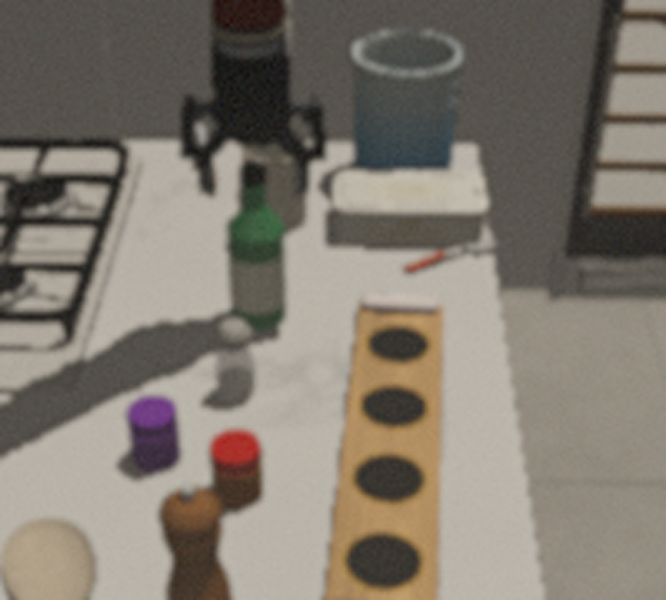

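The bottle (crop 258,250) stands centred between the open fingers (205 and 308), so I can close on it. Closing slowly.

Call:
apply_moves --xyz '[[0, 0, 1], [0, 0, 1], [0, 0, 1], [0, 0, 1], [0, 0, 1]]' --angular '[[0, 0, 0], [0, 0, 0], [0, 0, 0], [0, 0, 0], [0, 0, 0]]' --fingers '[65, 50, 40, 32, 25]'

```text
time: 5.62
ee_pos: [0.4545, 0.2247, 0.1397]
tool_rot: [[0.005, 1.0, -0.001], [1.0, -0.005, -0.0], [-0.0, -0.001, -1.0]]
force: [-1.8, 0.3, 4.6]
finger_gap: 0.314
gripper_force: 56.3
```

Call:
apply_moves --xyz '[[0, 0, 0], [0, 0, 0], [0, 0, 0], [0, 0, 0], [0, 0, 0]]' --angular '[[0, 0, 0], [0, 0, 0], [0, 0, 0], [0, 0, 0], [0, 0, 0]]' --fingers '[20, 15, 15, 15, 15]'

```text
time: 6.25
ee_pos: [0.4545, 0.2247, 0.1397]
tool_rot: [[0.005, 1.0, -0.001], [1.0, -0.005, -0.0], [-0.0, -0.001, -1.0]]
force: [-2.0, -0.2, 5.3]
finger_gap: 0.317
gripper_force: 56.5
```

Call:
apply_moves --xyz '[[0, 0, -5], [0, 0, -20], [0, 0, -45], [0, 0, -70], [0, 0, -95]]' --angular '[[0, 0, 0], [0, 0, 0], [0, 0, 0], [0, 0, 0], [0, 0, 0]]' --fingers '[15, 15, 15, 15, 15]'

```text
time: 6.88
ee_pos: [0.4552, 0.2243, 0.2356]
tool_rot: [[0.006, 1.0, 0.0], [1.0, -0.006, 0.0], [0.0, 0.0, -1.0]]
force: [-0.8, 0.5, -2.9]
finger_gap: 0.316
gripper_force: 57.3
```

Call:
apply_moves --xyz '[[-25, 5, -10], [-70, 20, -25], [-120, 40, -25], [-170, 60, -25], [-220, 80, -25]]' --angular '[[0, 0, 0], [0, 0, 0], [0, 0, 0], [0, 0, 0], [0, 0, 0]]' --fingers '[15, 15, 15, 15, 15]'

```text
time: 7.5
ee_pos: [0.5344, 0.0022, 0.26]
tool_rot: [[0.006, 1.0, 0.001], [1.0, -0.006, 0.0], [0.0, 0.001, -1.0]]
force: [1.5, 0.8, -3.7]
finger_gap: 0.315
gripper_force: 57.5
```

Call:
apply_moves --xyz '[[-50, 20, 0], [-100, 40, 0], [-140, 52, 0], [-160, 54, 0], [-162, 54, 0]]' --angular '[[0, 0, 0], [0, 0, 0], [0, 0, 0], [0, 0, 0], [0, 0, 0]]' --fingers '[15, 15, 15, 15, 15]'

```text
time: 8.12
ee_pos: [0.5863, -0.1592, 0.2591]
tool_rot: [[0.008, 1.0, -0.001], [1.0, -0.008, 0.0], [0.0, -0.001, -1.0]]
force: [-0.7, 0.1, -4.0]
finger_gap: 0.315
gripper_force: 57.6
```

Call:
apply_moves --xyz '[[0, 0, 10], [0, 0, 30], [0, 0, 50], [0, 0, 70], [0, 0, 80]]' --angular '[[0, 0, 0], [0, 0, 0], [0, 0, 0], [0, 0, 0], [0, 0, 0]]' --fingers '[15, 15, 15, 15, 15]'

```text
time: 8.75
ee_pos: [0.586, -0.1553, 0.178]
tool_rot: [[0.002, 1.0, -0.003], [1.0, -0.002, 0.002], [0.002, -0.003, -1.0]]
force: [-0.3, -0.0, -4.0]
finger_gap: 0.314
gripper_force: 57.6
```

```bash
python3 - <<'E'
from h import *
ss=[]
for cam in ['side','top','side','top']:
    p,d=vision.camera(cam); s=manip.observe(); ss.append(s['ee_pos']); P=cloud(cam,d); xy=s['ee_pos'][:2]
    print(cam,axis(P,xy,.031,.075,.135,.045),axis(P,xy,.031,.075,.10,.045),axis(P,xy,.031,.105,.135,.045),'low z',np.round(np.percentile(P[(np.hypot(P[...,0]-xy[0],P[...,1]-xy[1])<.04)&(P[...,2]>.02)][:,2],1),4))
print(np.mean(ss,0),s['tool_rot'].round(4) if hasattr(s['tool_rot'],'round') else s['tool_rot'],s['finger_gap'])
E
```

```text
side (array([ 0.5855, -0.1565]), 373) (array([ 0.5852, -0.1564]), 150) (array([ 0.5858, -0.1565]), 196) low z 0.0494
top (array([ 0.5876, -0.1544]), 210) (array([ 0.5874, -0.1544]), 85) (array([ 0.5878, -0.1544]), 111) low z 0.0486
side (array([ 0.5857, -0.1575]), 377) (array([ 0.5855, -0.1574]), 145) (array([ 0.5858, -0.1576]), 196) low z 0.0498
top (array([ 0.589 , -0.1558]), 206) (array([ 0.5889, -0.1556]), 83) (array([ 0.5891, -0.1559]), 104) low z 0.0518
[ 0.58655669 -0.15657338  0.17857387] [[ 4.2e-03  1.0e+00  1.0e-03]
 [ 1.0e+00 -4.2e-03  4.0e-04]
 [ 4.0e-04  1.0e-03 -1.0e+00]] 0.311745486145891
```

Call:
apply_moves --xyz '[[-1.5, 2.5, 6], [-1.5, 2.5, 12], [-1.5, 2.5, 18], [-1.5, 2.5, 22], [-1.5, 2.5, 24]]' --angular '[[0, 0, 0], [0, 0, 0], [0, 0, 0], [0, 0, 0], [0, 0, 0]]' --fingers '[15, 15, 15, 15, 15]'

```text
time: 9.57
ee_pos: [0.5893, -0.1597, 0.1549]
tool_rot: [[0.006, 1.0, -0.001], [1.0, -0.006, 0.0], [0.0, -0.001, -1.0]]
force: [-0.3, 0.3, -2.9]
finger_gap: 0.314
gripper_force: 57.7
```

Call:
apply_moves --xyz '[[0, 0, 0.5], [0, 0, 1], [0, 0, 1], [0, 0, 1], [0, 0, 1]]' --angular '[[0, 0, 0], [0, 0, 0], [0, 0, 0], [0, 0, 0], [0, 0, 0]]' --fingers '[15, 15, 15, 15, 15]'

```text
time: 10.2
ee_pos: [0.5896, -0.1597, 0.1544]
tool_rot: [[0.005, 1.0, 0.0], [1.0, -0.005, -0.0], [-0.0, 0.0, -1.0]]
force: [0.1, -0.7, -4.1]
finger_gap: 0.317
gripper_force: 57.7
```

Call:
apply_moves --xyz '[[1, 0, 0.5], [1, 0, 0.8], [1, 0, 1.1], [1, 0, 1.5], [1, 0, 1.5]]' --angular '[[0, 0, 0], [0, 0, 0], [0, 0, 0], [0, 0, 0], [0, 0, 0]]' --fingers '[15, 15, 15, 15, 15]'

```text
time: 10.82
ee_pos: [0.5898, -0.1587, 0.1537]
tool_rot: [[0.006, 1.0, 0.001], [1.0, -0.006, -0.0], [-0.0, 0.001, -1.0]]
force: [-2.8, 0.0, 4.8]
finger_gap: 0.314
gripper_force: 58.7
```

Contact made; opening gently.

Call:
apply_moves --xyz '[[0, 0, 0], [0, 0, 0], [0, 0, 0], [0, 0, 0], [0, 0, 0]]' --angular '[[0, 0, 0], [0, 0, 0], [0, 0, 0], [0, 0, 0], [0, 0, 0]]' --fingers '[25, 27, 29, 32, 36]'

```text
time: 11.45
ee_pos: [0.5897, -0.1587, 0.1524]
tool_rot: [[0.005, 1.0, 0.0], [1.0, -0.005, 0.0], [0.0, 0.0, -1.0]]
force: [-0.5, 1.1, -0.1]
finger_gap: 0.42
gripper_force: 0.0
```

Call:
apply_moves --xyz '[[0, 0, 0], [0, 0, 0], [0, 0, 0], [0, 0, 0], [0, 0, 0]]' --angular '[[0, 0, 0], [0, 0, 0], [0, 0, 0], [0, 0, 0], [0, 0, 0]]' --fingers '[42, 48, 55, 62, 62]'

```text
time: 12.08
ee_pos: [0.5895, -0.1587, 0.1528]
tool_rot: [[0.005, 1.0, 0.0], [1.0, -0.005, 0.0], [0.0, 0.0, -1.0]]
force: [-0.5, -0.0, 0.2]
finger_gap: 0.725
gripper_force: 0.0
```

Call:
apply_moves --xyz '[[0, 0, -8], [0, 0, -20], [0, 0, -40], [0, 0, -60], [0, 0, -90]]' --angular '[[0, 0, 0], [0, 0, 0], [0, 0, 0], [0, 0, 0], [0, 0, 0]]' --fingers '[65, 70, 80, 85, 85]'

```text
time: 12.7
ee_pos: [0.5891, -0.1587, 0.2439]
tool_rot: [[0.005, 1.0, -0.001], [1.0, -0.005, 0.0], [0.0, -0.001, -1.0]]
force: [-0.6, -1.3, -0.2]
finger_gap: 0.992
gripper_force: 0.0
```

```bash
python3 - <<'E'
from h import *
for cam in ['side','top']:
    p,d=vision.camera(cam); P=cloud(cam,d)
    print(cam,axis(P,(.589,-.158),.031,.04,.125,.045))
    print('mill',axis(P,(.437,-.212),.025,.112,.135,.045),manip.observe()['ee_pos'])
E
```

```text
side (array([ 0.5891, -0.16  ]), 500)
mill (array([ 0.435 , -0.2106]), 159) [ 0.59200255 -0.15879365  0.24906947]
top (array([ 0.5918, -0.1577]), 276)
mill (array([ 0.4392, -0.2134]), 145) [ 0.59203843 -0.15862604  0.24760963]
```

Call:
apply_moves --xyz '[[-10, -45, 0], [-25, -95, 0], [-45, -140, 0], [-53, -155, 10], [-53, -155, 30]]' --angular '[[0, 0, 0], [0, 0, 0], [0, 0, 0], [0, 0, 0], [0, 0, 0]]' --fingers '[85, 85, 85, 85, 85]'

```text
time: 13.42
ee_pos: [0.433, -0.2124, 0.2134]
tool_rot: [[0.009, 1.0, 0.001], [1.0, -0.009, -0.002], [-0.002, 0.001, -1.0]]
force: [0.3, 0.1, 0.2]
finger_gap: 0.997
gripper_force: 0.0
```

Call:
apply_moves --xyz '[[0, 0, 20], [0, 0, 40], [0, 0, 40], [0, 0, 40], [0, 0, 40]]' --angular '[[0, 0, 0], [0, 0, 0], [0, 0, 0], [0, 0, 0], [0, 0, 0]]' --fingers '[85, 85, 85, 85, 85]'

```text
time: 14.05
ee_pos: [0.4348, -0.211, 0.1737]
tool_rot: [[0.005, 1.0, 0.002], [1.0, -0.005, -0.001], [-0.001, 0.002, -1.0]]
force: [0.2, 0.4, -0.4]
finger_gap: 0.996
gripper_force: 0.0
```

Call:
apply_moves --xyz '[[-1, 2, 18], [-1, 2, 36], [-1, 2, 54], [-1, 2, 73], [-1, 2, 73]]' --angular '[[0, 0, 0], [0, 0, 0], [0, 0, 0], [0, 0, 0], [0, 0, 0]]' --fingers '[85, 85, 85, 85, 85]'

```text
time: 14.68
ee_pos: [0.4358, -0.2117, 0.0994]
tool_rot: [[0.005, 1.0, -0.002], [1.0, -0.005, 0.001], [0.001, -0.002, -1.0]]
force: [-0.2, -0.1, 0.3]
finger_gap: 0.993
gripper_force: 0.0
```

Call:
apply_moves --xyz '[[0, 0, 0], [0, 0, 0], [0, 0, 0], [0, 0, 0], [0, 0, 0]]' --angular '[[0, 0, 0], [0, 0, 0], [0, 0, 0], [0, 0, 0], [0, 0, 0]]' --fingers '[70, 60, 52, 45, 40]'

```text
time: 15.3
ee_pos: [0.4362, -0.2122, 0.1009]
tool_rot: [[0.006, 1.0, 0.0], [1.0, -0.006, -0.001], [-0.001, 0.0, -1.0]]
force: [-2.6, 0.1, 7.5]
finger_gap: 0.54
gripper_force: 60.0
```

Call:
apply_moves --xyz '[[0, 0, 0], [0, 0, 0], [0, 0, -10], [0, 0, -30], [0, 0, -50]]' --angular '[[0, 0, 0], [0, 0, 0], [0, 0, 0], [0, 0, 0], [0, 0, 0]]' --fingers '[40, 40, 40, 40, 40]'

```text
time: 15.92
ee_pos: [0.436, -0.2117, 0.1505]
tool_rot: [[0.005, 1.0, -0.0], [1.0, -0.005, 0.0], [0.0, -0.0, -1.0]]
force: [0.7, -0.1, -2.0]
finger_gap: 0.537
gripper_force: 61.5
```

Call:
apply_moves --xyz '[[15, 10, -20], [50, 27, -35], [90, 50, -35], [130, 75, -35], [155, 110, -35]]' --angular '[[0, 0, 0], [0, 0, 0], [0, 0, 0], [0, 0, 0], [0, 0, 0]]' --fingers '[40, 40, 40, 40, 40]'

```text
time: 16.55
ee_pos: [0.547, -0.0549, 0.1853]
tool_rot: [[0.003, 1.0, -0.001], [1.0, -0.003, 0.001], [0.001, -0.001, -1.0]]
force: [1.1, -1.2, -1.4]
finger_gap: 0.538
gripper_force: 61.6
```

Call:
apply_moves --xyz '[[2, 30, 0], [4, 50, 0], [4, 50, 10], [4, 50, 30], [4, 50, 35]]' --angular '[[0, 0, 0], [0, 0, 0], [0, 0, 0], [0, 0, 0], [0, 0, 0]]' --fingers '[40, 40, 40, 40, 40]'

```text
time: 17.18
ee_pos: [0.5944, -0.0543, 0.1479]
tool_rot: [[0.006, 1.0, -0.006], [1.0, -0.006, -0.0], [-0.0, -0.006, -1.0]]
force: [-0.9, -0.4, -2.1]
finger_gap: 0.538
gripper_force: 61.8
```

```bash
python3 - <<'E'
from h import *
ss=[]
for cam in ['side','top','side','top']:
    p,d=vision.camera(cam); s=manip.observe(); ss.append(s['ee_pos']); P=cloud(cam,d); xy=s['ee_pos'][:2]
    z=s['ee_pos'][2]-.1005
    print(cam,axis(P,xy,.028,z+.002,z+.015,.045),axis(P,xy,.026,z+.07,z+.1,.045),[np.round(np.percentile(P[(np.hypot(P[...,0]-xy[0],P[...,1]-xy[1])<.035)&(P[...,2]>.02)&(P[...,2]<.15)],k,0),4) for k in (0.5,99)])
print(np.mean(ss,0))
E
```

```text
side (None, 3) (array([ 0.5953, -0.0491]), 29) [array([ 0.5656, -0.0794,  0.0614]), array([ 0.6197, -0.0521,  0.149 ])]
top (array([ 0.5963, -0.053 ]), 53) (array([ 0.6026, -0.0562]), 24) [array([ 0.5678, -0.0776,  0.0473]), array([ 0.6122, -0.0248,  0.1467])]
side (array([ 0.5956, -0.0537]), 7) (array([ 0.5959, -0.0499]), 43) [array([ 0.5682, -0.0801,  0.0614]), array([ 0.6225, -0.0514,  0.1493])]
top (array([ 0.5989, -0.0529]), 51) (array([ 0.6022, -0.0579]), 24) [array([ 0.5693, -0.0755,  0.0308]), array([ 0.6127, -0.0247,  0.1445])]
[ 0.59601603 -0.05403602  0.14936203]
```

Call:
apply_moves --xyz '[[0.5, 0, 8], [0.5, 0, 18], [0.5, 0, 26], [0.5, 0, 31], [0.5, 0, 33]]' --angular '[[0, 0, 0], [0, 0, 0], [0, 0, 0], [0, 0, 0], [0, 0, 0]]' --fingers '[40, 40, 40, 40, 40]'

```text
time: 18.0
ee_pos: [0.5969, -0.0532, 0.1163]
tool_rot: [[0.005, 1.0, -0.001], [1.0, -0.005, 0.0], [0.0, -0.001, -1.0]]
force: [-0.3, 0.7, -2.2]
finger_gap: 0.536
gripper_force: 61.8
```

Call:
apply_moves --xyz '[[0, 0, 0.4], [0, 0, 0.8], [0, 0, 1.2], [0, 0, 1.5], [0, 0, 1.5]]' --angular '[[0, 0, 0], [0, 0, 0], [0, 0, 0], [0, 0, 0], [0, 0, 0]]' --fingers '[40, 40, 40, 40, 40]'

```text
time: 18.62
ee_pos: [0.5971, -0.0533, 0.1154]
tool_rot: [[0.005, 1.0, 0.0], [1.0, -0.005, 0.0], [0.0, 0.0, -1.0]]
force: [0.2, -0.3, -0.9]
finger_gap: 0.541
gripper_force: 61.8
```

Call:
apply_moves --xyz '[[0, 0, 0.3], [0, 0, 0.6], [0, 0, 0.9], [0, 0, 0.9], [0, 0, 0.9]]' --angular '[[0, 0, 0], [0, 0, 0], [0, 0, 0], [0, 0, 0], [0, 0, 0]]' --fingers '[40, 40, 40, 40, 40]'

```text
time: 19.25
ee_pos: [0.5972, -0.0532, 0.115]
tool_rot: [[0.006, 1.0, 0.0], [1.0, -0.006, -0.0], [-0.0, 0.0, -1.0]]
force: [-1.9, -0.3, 5.7]
finger_gap: 0.542
gripper_force: 62.5
```

Call:
apply_moves --xyz '[[0, 0, 0], [0, 0, 0], [0, 0, 0], [0, 0, 0], [0, 0, 0]]' --angular '[[0, 0, 0], [0, 0, 0], [0, 0, 0], [0, 0, 0], [0, 0, 0]]' --fingers '[47, 49, 52, 58, 66]'

```text
time: 19.88
ee_pos: [0.5971, -0.0533, 0.1143]
tool_rot: [[0.005, 1.0, -0.0], [1.0, -0.005, 0.0], [0.0, -0.0, -1.0]]
force: [-0.4, -0.3, -0.8]
finger_gap: 0.776
gripper_force: 0.0
```

Call:
apply_moves --xyz '[[0, 0, 0], [0, 0, 0], [0, 0, -10], [0, 0, -30], [0, 0, -60]]' --angular '[[0, 0, 0], [0, 0, 0], [0, 0, 0], [0, 0, 0], [0, 0, 0]]' --fingers '[76, 85, 85, 85, 85]'

```text
time: 20.5
ee_pos: [0.5966, -0.0533, 0.175]
tool_rot: [[0.005, 1.0, -0.001], [1.0, -0.005, 0.0], [0.0, -0.001, -1.0]]
force: [0.4, -0.5, -0.3]
finger_gap: 0.996
gripper_force: 0.0
```

```bash
python3 - <<'E'
from h import *
for cam in ['side','top']:
    p,d=vision.camera(cam); P=cloud(cam,d)
    print(cam,axis(P,(.597,-.053),.025,.126,.149,.04),axis(P,(.597,-.053),.028,.017,.03,.04),axis(P,(.589,-.158),.031,.04,.125,.045))
    print('shaker',axis(P,(.441,.087),.021,.02,.07,.04),axis(P,(.441,.087),.017,.076,.088,.04))
    cv2.imwrite(f'pics/{cam}2.png',cv2.resize(p[100:260,160:360,::-1],(750,600),interpolation=cv2.INTER_CUBIC))
print(manip.observe()['ee_pos'])
E
```

```text
side (array([ 0.5974, -0.0505]), 86) (None, 1) (array([ 0.5891, -0.1598]), 505)
shaker (array([0.4399, 0.0875]), 152) (array([0.4405, 0.0873]), 43)
top (array([ 0.5988, -0.0563]), 97) (array([ 0.5976, -0.0511]), 78) (array([ 0.5918, -0.1577]), 277)
shaker (array([0.4445, 0.0864]), 94) (array([0.4454, 0.086 ]), 88)
[ 0.59975407 -0.05283913  0.17860919]
```

View pics/side2.png

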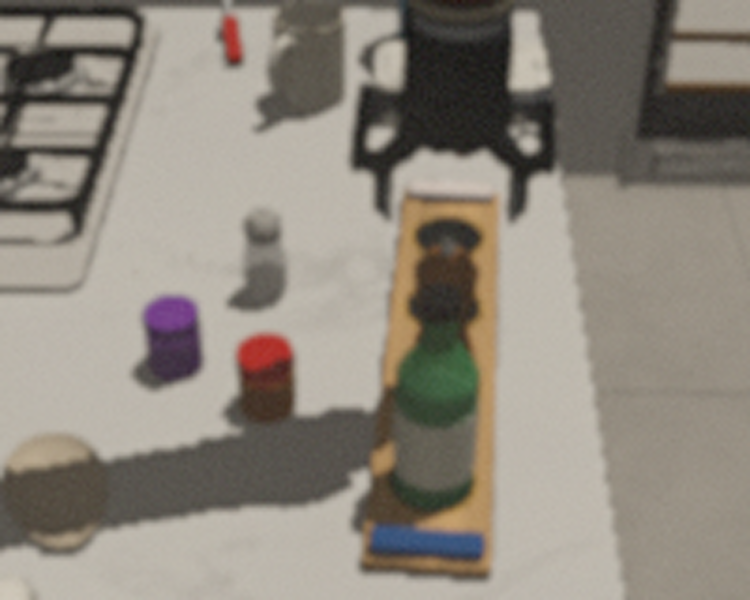

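The bottle (435,440) and the mill behind it stand on the two marks nearest blue. Now the shaker.

Call:
apply_moves --xyz '[[5, -5, -25], [40, -40, -25], [80, -80, -25], [115, -125, -10], [140, -155, 10]]' --angular '[[0, 0, 0], [0, 0, 0], [0, 0, 0], [0, 0, 0], [0, 0, 0]]' --fingers '[85, 85, 85, 85, 85]'

```text
time: 21.22
ee_pos: [0.4408, 0.0892, 0.1645]
tool_rot: [[0.003, 1.0, 0.001], [1.0, -0.003, 0.001], [0.001, 0.001, -1.0]]
force: [0.4, -0.3, -0.4]
finger_gap: 0.996
gripper_force: 0.0
```

Call:
apply_moves --xyz '[[0, 0, 25], [0, 0, 45], [0, 0, 45], [0, 0, 45], [0, 0, 45]]' --angular '[[0, 0, 0], [0, 0, 0], [0, 0, 0], [0, 0, 0], [0, 0, 0]]' --fingers '[85, 85, 85, 85, 85]'

```text
time: 21.85
ee_pos: [0.4435, 0.0877, 0.1202]
tool_rot: [[0.006, 1.0, 0.002], [1.0, -0.006, 0.0], [0.0, 0.002, -1.0]]
force: [-0.2, -0.7, -0.4]
finger_gap: 0.995
gripper_force: 0.0
```

Call:
apply_moves --xyz '[[-0.5, -0.5, 25], [-0.5, -0.5, 50], [-0.5, -0.5, 75], [-0.5, -0.5, 91], [-0.5, -0.5, 91]]' --angular '[[0, 0, 0], [0, 0, 0], [0, 0, 0], [0, 0, 0], [0, 0, 0]]' --fingers '[85, 85, 85, 85, 85]'

```text
time: 22.48
ee_pos: [0.4422, 0.087, 0.0281]
tool_rot: [[0.005, 1.0, -0.001], [1.0, -0.005, -0.0], [-0.0, -0.001, -1.0]]
force: [0.2, 0.2, 0.6]
finger_gap: 0.993
gripper_force: 0.0
```

Call:
apply_moves --xyz '[[0, 0, 0], [0, 0, 0], [0, 0, 0], [0, 0, 0], [0, 0, 0]]' --angular '[[0, 0, 0], [0, 0, 0], [0, 0, 0], [0, 0, 0], [0, 0, 0]]' --fingers '[70, 58, 48, 42, 36]'

```text
time: 23.1
ee_pos: [0.4421, 0.087, 0.0293]
tool_rot: [[0.006, 1.0, -0.0], [1.0, -0.006, -0.001], [-0.001, -0.0, -1.0]]
force: [-1.8, -0.5, 8.6]
finger_gap: 0.454
gripper_force: 59.2
```

Call:
apply_moves --xyz '[[0, 0, 0], [0, 0, 0], [0, 0, -10], [0, 0, -30], [0, 0, -50]]' --angular '[[0, 0, 0], [0, 0, 0], [0, 0, 0], [0, 0, 0], [0, 0, 0]]' --fingers '[32, 32, 32, 32, 32]'

```text
time: 23.72
ee_pos: [0.4423, 0.0871, 0.0792]
tool_rot: [[0.005, 1.0, -0.0], [1.0, -0.005, 0.0], [0.0, -0.0, -1.0]]
force: [-0.3, -0.2, -2.1]
finger_gap: 0.45
gripper_force: 60.3
```

Call:
apply_moves --xyz '[[0, 30, -10], [-5, 70, -10], [-15, 110, -10], [-30, 150, 0], [-35, 160, 8]]' --angular '[[0, 0, 0], [0, 0, 0], [0, 0, 0], [0, 0, 0], [0, 0, 0]]' --fingers '[32, 32, 32, 32, 32]'

```text
time: 24.35
ee_pos: [0.6046, 0.0489, 0.07]
tool_rot: [[0.009, 1.0, 0.002], [1.0, -0.009, -0.001], [-0.001, 0.002, -1.0]]
force: [-0.8, -0.2, -1.4]
finger_gap: 0.453
gripper_force: 60.4
```

```bash
python3 - <<'E'
from h import *
ss=[]
for cam in ['side','top','side','top']:
    p,d=vision.camera(cam); s=manip.observe(); ss.append(s['ee_pos']); P=cloud(cam,d); xy=s['ee_pos'][:2]
    z=s['ee_pos'][2]-.0288
    print(cam,axis(P,xy,.021,z+.005,z+.03,.03),axis(P,xy,.017,z+.076,z+.088,.03),axis(P,(.597,-.053),.028,.017,.03,.04))
print(np.mean(ss,0))
E
```

```text
side (None, 0) (array([0.6034, 0.0482]), 71) (None, 2)
top (array([0.6059, 0.0485]), 16) (array([0.5943, 0.0545]), 17) (array([ 0.5979, -0.0523]), 68)
side (None, 0) (array([0.6009, 0.0481]), 73) (None, 0)
top (array([0.6043, 0.0522]), 20) (array([0.5916, 0.0554]), 16) (array([ 0.5984, -0.0524]), 75)
[0.60168198 0.0503529  0.06942201]
```

Call:
apply_moves --xyz '[[0, 0, 5], [0, 0, 12], [0, 0, 19], [0, 0, 23], [0, 0, 25]]' --angular '[[0, 0, 0], [0, 0, 0], [0, 0, 0], [0, 0, 0], [0, 0, 0]]' --fingers '[32, 32, 32, 32, 32]'

```text
time: 25.18
ee_pos: [0.602, 0.0512, 0.045]
tool_rot: [[0.005, 1.0, -0.001], [1.0, -0.005, -0.0], [-0.0, -0.001, -1.0]]
force: [0.1, -0.0, -0.1]
finger_gap: 0.447
gripper_force: 60.4
```

Call:
apply_moves --xyz '[[0, 0, 0.4], [0, 0, 0.8], [0, 0, 1.2], [0, 0, 1.5], [0, 0, 1.5]]' --angular '[[0, 0, 0], [0, 0, 0], [0, 0, 0], [0, 0, 0], [0, 0, 0]]' --fingers '[32, 32, 32, 32, 32]'

```text
time: 25.8
ee_pos: [0.6022, 0.0512, 0.044]
tool_rot: [[0.005, 1.0, 0.0], [1.0, -0.005, 0.0], [0.0, 0.0, -1.0]]
force: [0.2, 0.4, -1.6]
finger_gap: 0.448
gripper_force: 60.4
```

Call:
apply_moves --xyz '[[0.5, 0, 0.3], [0.5, 0, 0.6], [0.5, 0, 0.9], [0.5, 0, 1.2], [0.5, 0, 1.2]]' --angular '[[0, 0, 0], [0, 0, 0], [0, 0, 0], [0, 0, 0], [0, 0, 0]]' --fingers '[32, 32, 32, 32, 32]'

```text
time: 26.42
ee_pos: [0.6022, 0.052, 0.0434]
tool_rot: [[0.005, 1.0, 0.0], [1.0, -0.005, 0.0], [0.0, 0.0, -1.0]]
force: [-2.0, -0.0, 5.5]
finger_gap: 0.449
gripper_force: 61.4
```

Call:
apply_moves --xyz '[[0, 0, 0], [0, 0, 0], [0, 0, 0], [0, 0, 0], [0, 0, 0]]' --angular '[[0, 0, 0], [0, 0, 0], [0, 0, 0], [0, 0, 0], [0, 0, 0]]' --fingers '[39, 41, 44, 50, 58]'

```text
time: 27.05
ee_pos: [0.6021, 0.0514, 0.0424]
tool_rot: [[0.006, 1.0, -0.0], [1.0, -0.006, -0.0], [-0.0, -0.0, -1.0]]
force: [0.0, 0.1, -0.7]
finger_gap: 0.677
gripper_force: 0.0
```

Call:
apply_moves --xyz '[[0, 0, 0], [0, 0, -10], [0, 0, -40], [0, 0, -80], [0, 0, -110]]' --angular '[[0, 0, 0], [0, 0, 0], [0, 0, 0], [0, 0, 0], [0, 0, 0]]' --fingers '[70, 85, 85, 85, 85]'

```text
time: 27.68
ee_pos: [0.6028, 0.052, 0.1553]
tool_rot: [[0.005, 1.0, 0.002], [1.0, -0.005, 0.001], [0.001, 0.002, -1.0]]
force: [0.8, 0.0, -0.9]
finger_gap: 0.994
gripper_force: 0.0
```

```bash
python3 - <<'E'
from h import *
for cam in ['side','top']:
    p,d=vision.camera(cam); P=cloud(cam,d)
    print(cam,axis(P,(.602,.052),.021,.03,.084,.035),axis(P,(.602,.052),.017,.09,.102,.035))
    print('jar',axis(P,(.455,-.062),.024,.01,.055,.045))
print(manip.observe()['ee_pos'])
E
```

```text
side (None, 0) (array([0.6027, 0.0542]), 33)
jar (array([ 0.454 , -0.0623]), 171)
top (array([0.6066, 0.0518]), 113) (array([0.603 , 0.0474]), 49)
jar (array([ 0.457 , -0.0609]), 86)
[0.60481188 0.0525919  0.15734705]
```

Call:
apply_moves --xyz '[[-5, -50, 0], [-30, -100, 0], [-75, -135, 0], [-114, -147, 10], [-114, -147, 40]]' --angular '[[0, 0, 0], [0, 0, 0], [0, 0, 0], [0, 0, 0], [0, 0, 0]]' --fingers '[85, 85, 85, 85, 85]'

```text
time: 28.4
ee_pos: [0.4537, -0.066, 0.1129]
tool_rot: [[0.013, 1.0, 0.001], [1.0, -0.013, -0.003], [-0.003, 0.001, -1.0]]
force: [0.6, 0.1, 0.1]
finger_gap: 0.997
gripper_force: 0.0
```

Call:
apply_moves --xyz '[[0, 0, 20], [0, 0, 30], [0, 0, 30], [0, 0, 30], [0, 0, 30]]' --angular '[[0, 0, 0], [0, 0, 0], [0, 0, 0], [0, 0, 0], [0, 0, 0]]' --fingers '[85, 85, 85, 85, 85]'

```text
time: 29.02
ee_pos: [0.4551, -0.0614, 0.0834]
tool_rot: [[0.005, 1.0, 0.002], [1.0, -0.005, -0.0], [-0.0, 0.002, -1.0]]
force: [0.7, 0.2, -0.5]
finger_gap: 0.994
gripper_force: 0.0
```

Call:
apply_moves --xyz '[[0, 0, 20], [0, 0, 40], [0, 0, 60], [0, 0, 69], [0, 0, 69]]' --angular '[[0, 0, 0], [0, 0, 0], [0, 0, 0], [0, 0, 0], [0, 0, 0]]' --fingers '[85, 85, 85, 85, 85]'

```text
time: 29.65
ee_pos: [0.4545, -0.0614, 0.0137]
tool_rot: [[0.005, 1.0, -0.0], [1.0, -0.005, -0.0], [-0.0, -0.0, -1.0]]
force: [0.7, -0.0, -0.3]
finger_gap: 0.993
gripper_force: 0.0
```

Call:
apply_moves --xyz '[[0, 0, 0], [0, 0, 0], [0, 0, 0], [0, 0, 0], [0, 0, 0]]' --angular '[[0, 0, 0], [0, 0, 0], [0, 0, 0], [0, 0, 0], [0, 0, 0]]' --fingers '[70, 60, 50, 44, 40]'

```text
time: 30.28
ee_pos: [0.4546, -0.0616, 0.0144]
tool_rot: [[0.006, 1.0, 0.001], [1.0, -0.006, -0.0], [-0.0, 0.001, -1.0]]
force: [-1.0, -0.5, 5.2]
finger_gap: 0.55
gripper_force: 60.9
```

Call:
apply_moves --xyz '[[0, 0, 0], [0, 0, 0], [0, 0, -10], [0, 0, -40], [0, 0, -80]]' --angular '[[0, 0, 0], [0, 0, 0], [0, 0, 0], [0, 0, 0], [0, 0, 0]]' --fingers '[40, 40, 40, 40, 40]'

```text
time: 30.9
ee_pos: [0.4537, -0.0615, 0.0944]
tool_rot: [[0.005, 1.0, -0.002], [1.0, -0.005, 0.0], [0.0, -0.002, -1.0]]
force: [1.1, -0.8, -1.3]
finger_gap: 0.548
gripper_force: 61.8
```

Call:
apply_moves --xyz '[[30, 0, 0], [75, 5, 0], [125, 15, 0], [170, 40, 0], [205, 75, 0]]' --angular '[[0, 0, 0], [0, 0, 0], [0, 0, 0], [0, 0, 0], [0, 0, 0]]' --fingers '[40, 40, 40, 40, 40]'

```text
time: 31.52
ee_pos: [0.5302, 0.1455, 0.0944]
tool_rot: [[0.003, 1.0, -0.001], [1.0, -0.003, 0.001], [0.001, -0.001, -1.0]]
force: [0.3, -1.0, -0.6]
finger_gap: 0.549
gripper_force: 61.8
```

Call:
apply_moves --xyz '[[13, 45, 0], [14, 79, 10], [14, 79, 30], [14, 79, 40], [14, 79, 40]]' --angular '[[0, 0, 0], [0, 0, 0], [0, 0, 0], [0, 0, 0], [0, 0, 0]]' --fingers '[40, 40, 40, 40, 40]'

```text
time: 32.15
ee_pos: [0.6085, 0.1564, 0.0532]
tool_rot: [[0.005, 1.0, -0.002], [1.0, -0.005, -0.0], [-0.001, -0.002, -1.0]]
force: [-0.2, -0.3, -1.7]
finger_gap: 0.547
gripper_force: 61.9
```

```bash
python3 - <<'E'
from h import *
ss=[]
for cam in ['side','top','side','top']:
    p,d=vision.camera(cam); s=manip.observe(); ss.append(s['ee_pos']); P=cloud(cam,d); xy=s['ee_pos'][:2]
    z=s['ee_pos'][2]-.0141
    print(cam,axis(P,xy,.024,z+.005,z+.055,.033))
print(np.mean(ss,0))
E
```

```text
side (array([0.6087, 0.1551]), 199)
top (array([0.6118, 0.1575]), 45)
side (array([0.6096, 0.1559]), 197)
top (array([0.6121, 0.1576]), 41)
[0.60973156 0.15690051 0.05448425]
```

Call:
apply_moves --xyz '[[0.5, -1.5, 6], [0.5, -1.5, 14], [0.5, -1.5, 20], [0.5, -1.5, 23], [0.5, -1.5, 25]]' --angular '[[0, 0, 0], [0, 0, 0], [0, 0, 0], [0, 0, 0], [0, 0, 0]]' --fingers '[40, 40, 40, 40, 40]'

```text
time: 32.98
ee_pos: [0.6082, 0.1572, 0.0285]
tool_rot: [[0.006, 1.0, -0.0], [1.0, -0.006, -0.0], [-0.0, -0.0, -1.0]]
force: [-2.8, -1.8, 10.5]
finger_gap: 0.545
gripper_force: 63.0
```

Call:
apply_moves --xyz '[[0, 0, 0.4], [0, 0, 0.8], [0, 0, 1.2], [0, 0, 1.2], [0, 0, 1.2]]' --angular '[[0, 0, 0], [0, 0, 0], [0, 0, 0], [0, 0, 0], [0, 0, 0]]' --fingers '[40, 40, 40, 40, 40]'

```text
time: 33.6
ee_pos: [0.6083, 0.1573, 0.0285]
tool_rot: [[0.006, 1.0, 0.001], [1.0, -0.006, -0.0], [0.0, 0.001, -1.0]]
force: [-2.1, -1.2, 6.0]
finger_gap: 0.546
gripper_force: 62.3
```

Call:
apply_moves --xyz '[[0, 0, -0.5], [0, 0, -0.5], [0, 0, -0.5], [0, 0, -0.5], [0, 0, -0.5]]' --angular '[[0, 0, 0], [0, 0, 0], [0, 0, 0], [0, 0, 0], [0, 0, 0]]' --fingers '[47, 49, 52, 58, 66]'

```text
time: 34.22
ee_pos: [0.6083, 0.1572, 0.0279]
tool_rot: [[0.005, 1.0, -0.0], [1.0, -0.005, 0.0], [0.0, -0.0, -1.0]]
force: [0.0, -1.5, 0.2]
finger_gap: 0.773
gripper_force: 0.0
```

Call:
apply_moves --xyz '[[0, 0, 0], [0, 0, -10], [0, 0, -50], [0, 0, -100], [0, 0, -150]]' --angular '[[0, 0, 0], [0, 0, 0], [0, 0, 0], [0, 0, 0], [0, 0, 0]]' --fingers '[75, 85, 85, 85, 85]'

```text
time: 34.85
ee_pos: [0.6082, 0.1572, 0.1803]
tool_rot: [[0.005, 1.0, 0.001], [1.0, -0.005, 0.0], [0.0, 0.001, -1.0]]
force: [0.9, 0.4, -0.3]
finger_gap: 0.99
gripper_force: 0.0
```

Call:
apply_moves --xyz '[[0, -20, -30], [30, -60, -60], [50, -90, -60], [50, -90, -60], [50, -90, -60]]' --angular '[[0, 0, 0], [0, 0, 0], [0, 0, 0], [0, 0, 0], [0, 0, 0]]' --fingers '[85, 85, 85, 85, 85]'

```text
time: 35.48
ee_pos: [0.5191, 0.207, 0.2385]
tool_rot: [[0.006, 1.0, 0.001], [1.0, -0.006, -0.001], [-0.001, 0.001, -1.0]]
force: [-0.1, -1.2, -0.0]
finger_gap: 0.998
gripper_force: 0.0
```

```bash
python3 - <<'E'
from h import *
for cam in ['side','top']:
    p,d=vision.camera(cam); P=cloud(cam,d)
    print(cam,axis(P,(.59,-.158),.031,.04,.125,.045),axis(P,(.597,-.053),.028,.017,.03,.04),axis(P,(.602,.052),.021,.03,.084,.035),axis(P,(.602,.052),.017,.09,.102,.035),axis(P,(.608,.157),.024,.024,.07,.035))
    a,b=((100,260),(160,360)) if cam=='side' else ((100,260),(150,350))
    cv2.imwrite(f'pics/{cam}3.png',cv2.resize(p[a[0]:a[1],b[0]:b[1],::-1],(750,600),interpolation=cv2.INTER_CUBIC))
print(manip.observe()['ee_pos'])
E
```

```text
side (array([ 0.5891, -0.1599]), 504) (None, 1) (None, 0) (array([0.603 , 0.0544]), 37) (array([0.6086, 0.1567]), 95)
top (None, 0) (None, 0) (array([0.6063, 0.0518]), 88) (None, 0) (array([0.6116, 0.1582]), 86)
[0.5194834  0.2063888  0.23784197]
```

View pics/side3.png

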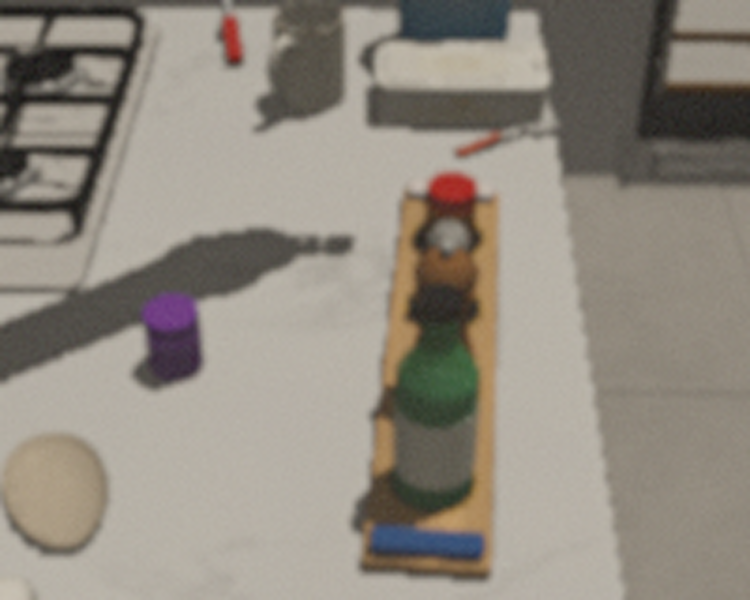

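View pics/top3.png

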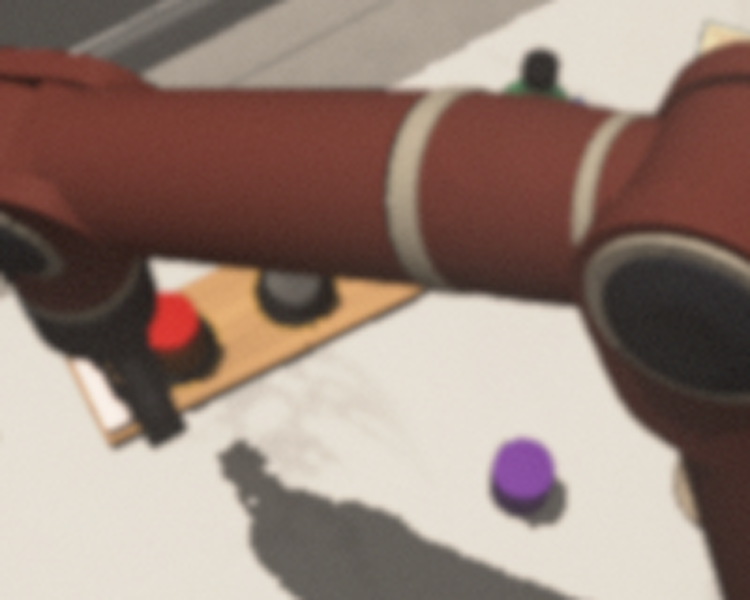

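All four stand in order (bottle by blue at (435,430), mill, shaker, red jar by white at (452,190)), within about 2 mm of their marks, and the arm is clear.

```bash
python3 -c "
from rig import manip; print(manip.close_job())"
```

```text
the job is handed in; nothing more can be done
None
```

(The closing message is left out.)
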